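Scrape the peel clean, slide it out to its line and hold it

TASK

Get the baker's peel ready to take a loaf: with the scraper block, wipe the three hard-baked dough scraps off the peel into the tray, then stand the scraper back on the tray floor. Then take hold of the peel and slide it, flat on the tray floor, straight out over the tray's open front until the pale line across its blade lies right above the tray's front edge. So far out it would tip over the edge by itself, so finish while still holding it there, level and steady; leave the things lined up along the tray's other side where they are.

Things in the scene. Friction and masses are not known exactly. Their poses are not given: they have to be found in the camera images.
- tray_front (a point): Middle of the front edge of the birch tray, on the upper face of its floor (80 mm above the work surface). Axes: x points back into the tray (-x is outward over the open front, which has no rim), y runs along the edge, z up. In this frame the flat floor spans x 0 to 0.47, y -0.22 to 0.22. Nothing is below or before the front edge but the work surface.
- tray: Fixed shallow birch tray pulled out from under a low white counter. Same axes as tray_front; origin 230 mm behind and 80 mm below it. Side and back rims are 12 mm thick and stand 35 mm above the floor. The counter begins 30 mm behind the back rim (0.51 m behind the front edge); its top is 145 mm above the tray floor.
- peel: Baker's short peel (paddle board), dark wood, 16 mm thick, 0.34 to 0.53 kg, flat in the tray, up to 7 degrees askew, front end towards the open front. Origin: centre of the blade's underside; x from blade to handle, z up. Blade 220 x 150 mm (x -0.11 at its front end to 0.11, y -0.075 to 0.075), rear corners rounded; handle 32 mm wide, x 0.11 to 0.25. Balance point near x 0.03.
- peel_line (a point): Middle of the pale 5 mm wide line across the blade, on the upper face of the peel, 185 mm behind the blade's front end (peel x 0.075). It belongs right above the tray's front edge.
- peel_handle (a point): Middle of the peel's handle, on its upper face (peel x 0.18), a good place to grip across the 32 mm width from above; the handle reaches 70 mm to either side of it along the peel.
- scraper: Scraper block, red grip on a flat steel sole, 0.26 kg, standing upright on the tray floor beside the peel's handle, on the side without other things. Origin: centre of the underside; x along its length, z up. Sole 130 x 34 x 14 mm, above it the grip 126 x 30 mm up to 60 mm height. Grip it across the 30 mm (its y), about 40 mm above its underside; both long sides scrape alike.
- scrap0: Hard-baked dough scrap, front one of three, brown, 30 x 22 x 13 mm, 10 g, lying loose and flat on the peel's blade. Origin: its centre (6.5 mm above the blade).
- scrap1: Hard-baked dough scrap, middle one of three, brown, 30 x 22 x 13 mm, 10 g, lying loose and flat on the peel's blade. Origin: its centre (6.5 mm above the blade).
- scrap2: Hard-baked dough scrap, rear one of three, brown, 30 x 22 x 13 mm, 10 g, lying loose and flat on the peel's blade. Origin: its centre (6.5 mm above the blade).
- tub: Closed plastic starter tub, cream with a blue lid, 90 mm wide, 91 mm tall, origin at the centre of its underside; in the row along the tray's -y side (y of tray_front). Leave it alone.
- jug: Glass measuring jug, 76 mm wide, 100 mm tall, with a handle, origin at the centre of its underside; in the same row. Leave it alone.
- hook: Steel dough hook attachment, 140 mm long, 56 mm wide, 34 mm tall at most, lying in the same row. Leave it alone.
- spatula: Yellow silicone spatula, 210 mm long, lying along the -y side rim of the tray. Leave it alone.
There are look-alikes about, which are no part of the job. Of the things shaped like the scraper, the red one is meant.

How it is judged:
By the outcome, as a careful person would: the job done as asked, in the order asked, and still so for the second after the job is handed in, while the arm keeps its last pose, push and grip.
It also fails if it takes over 59 s, if anything falls off the work surface, if the arm or the gripper's body presses on something with over 40 N, if the wrist force passes 120 N, or if a joint passes its speed limit or range.

ROBOT

A 7-joint arm with a two-finger parallel gripper is mounted at the origin on the work surface. World frame = base frame: x ahead of the robot, y to its left, z up, the work surface at z = 0. Lengths are in m, angles in degrees, forces in N, time in s.
With the tool pointing down it reaches from about 0.4 to 0.75 m from the base axis. Payload 19.5 kg.
Tool frame: the origin (TCP) lies midway between the tips of the shut fingers; the grasp point (between the pads) lies pinch_z behind it (pinch_z is the distance from the TCP to the grasp point, in m); z points along the fingers, y is the line along which they close (so a half turn about z gives the same grasp; the last joint's range is limited). The gripper opens to 85 mm and grips with 20 to 120 N. Pads are 22 mm wide; open, the fingers measure 114 mm over their backs; the gripper's body (76 mm by 85 mm) begins 54 mm behind the grasp point. The pads swing forward as they close: fully open they stand 13 mm farther back than shut.
Start: joints at [74.215, 40.479, -1.581, 85.061, 1.261, 54.483, -4.326], TCP at [0.133, -0.559, 0.231] pointing down, gripper open.
Joint ranges: [-155.06, 155.06], [-18.47, 123.98], [-90, 86.84], [0, 140.48], [-83.41, 263.41], [0, 116], [-161.91, 161.91]. Speed limits (degrees/s): [108.29, 108.29, 147.25, 147.25, 172.46, 172.46, 172.46].

INTERFACE

Orientations are given as [roll, pitch, yaw] about the fixed x, y, z axes, in that order (R = Rz(yaw) Ry(pitch) Rx(roll)).
In Python, from station import get_obs, get_image, close_job, pinch_z gives the robot as it stands.
- The arm moves only by the tool drive_tool, never from a script. Its argument "series" is text: rows parted by semicolons, each of 6 numbers parted by spaces: the shift along the tool's x, y, z in mm, then the turn, a rotation vector about the tool's x, y, z in rad. In form: dx dy dz rx ry rz; .... A call has 1 to 10 rows; each row is the pose to reach, as a shift and turn from the pose commanded when the call began, along the tool's axes at that moment; what a row does not reach only later rows make up. A row lasts 1/10 s, in which the tool goes at most 50 mm and 8.59 degrees, less where a joint would pass 70% of its speed; a pose out of reach is approached as far as the arm can. A call with a gripper value outside its range is refused whole. "claw" is the finger opening in mm, from 0 to 85.4, set as the call begins (left out, the last holds). The fingers move at their own pace and stop on an object; the grip force is fixed at half the most. Time passes only in rows, so rows that repeat a pose let the fingers close. It gives the time, the measured TCP pose, the force, the opening and the grip force at its end, in the units of the state.
- get_obs(): the state, without advancing time (a new reading comes with each control period).
- get_image(name): name is "scene" or "side" or "wrist"; returns a dict with "color" (384x512x3 uint8, red, green, blue), "mtx" (3x3 intrinsics, pixels), "dist" ([k1, k2, p1, p2, k3] as OpenCV has them; the pictures are not rectified), "xyz" and "orientation" of the camera in the world. Camera axes: x right, y down, z forward; pixel columns grow to the right and rows downward; lengths in m; the calibration is good to about 2 mm. A picture is of the moment at which its call begins. There is no depth.
- close_job(): hands the job in; it is judged then, once.
The state is a dict: "time": time; "qpos": joint angles; "joint_velocities": joint speeds; "effort": joint torques, N m; "tcp_pos": TCP position; "orientation": TCP orientation; "contact_force": force on the tool from outside, world axes, zero at the start; "torque": the same for the moment, N m; "width": opening from 0.0 (shut) to 1.0 (fully open); "gripper_force": force on a finger pad.
Only numpy, scipy, OpenCV 4.12 (cv2) and the standard library are available. Lean on these libraries where they do the work, as an engineer would, in place of code of your own. Each camera call takes 0.05 s, during which the arm holds its last target. There are 200 camera calls.

## Working session

There is one attempt and no reset: what is moved stays moved. The work goes in short steps, Python scripts to look and compute and a tool call to move; the robot and the scene stay as the last step left them, time stands still between calls to the robot, and variables do not carry over. Pictures are saved under pics/ and viewed, at most 13 in all, crops included, and the job is handed in when it is done.

Besides the shell and the picture viewer there is one more tool, called after "Emit:" as name(argument=value, ...) on one line, values as JSON. drive_tool: Moves the arm, as the interface text tells. Its arguments: {"type":"object","properties":{"series":{"type":"string"},"claw":{"type":"number"}},"required":["series"]}

```bash
mkdir -p pics; cat > h.py <<'E'
import numpy as np, cv2, json
from scipy.spatial.transform import Rotation as R
from station import *
def snap(n,f):
    im=get_image(n); cv2.imwrite(f'pics/{f}.png',im['color'][:,:,::-1])
    json.dump({k:np.array(im[k]).tolist() for k in('mtx','dist','xyz','orientation')},open(f'pics/{f}.json','w'))
def Rm(o):
    o=np.array(o); return o if o.shape==(3,3) else R.from_euler('xyz',o,degrees=True).as_matrix()
def ray(f,uv,z):
    c=json.load(open(f'pics/{f}.json')); p=cv2.undistortPoints(np.array(uv,float).reshape(-1,1,2),np.array(c['mtx']),np.array(c['dist'])).reshape(-1,2)
    d=np.c_[p,np.ones(len(p))]@Rm(c['orientation']).T; o=np.array(c['xyz']); return o+d*((z-o[2])/d[:,2])[:,None]
def proj(f,P):
    c=json.load(open(f'pics/{f}.json')); r=Rm(c['orientation']).T
    return cv2.projectPoints(np.array(P,float).reshape(-1,1,3),cv2.Rodrigues(r)[0],-r@np.array(c['xyz']),np.array(c['mtx']),np.array(c['dist']))[0].reshape(-1,2)
E
python3 - <<'E'
from h import *
import cv2
for n in('scene','side','wrist'): snap(n,n+'0'); print(json.load(open(f'pics/{n}0.json')))
print(get_obs(),pinch_z)
for n in('scene','side'):
    cv2.imwrite(f'pics/{n}0b.png',cv2.resize(cv2.imread(f'pics/{n}0.png'),(800,600),interpolation=cv2.INTER_CUBIC))
E
```

```text
{'mtx': [[475.74114307219105, 0.0, 255.58964103801412], [0.0, 475.74114307219105, 190.67287896302582], [0.0, 0.0, 1.0]], 'dist': [-0.01951921223438594, 0.0, 0.0, 0.0, 0.0], 'xyz': [1.3832565147946378, -0.10535726747437571, 0.9167500240999081], 'orientation': [-132.84185252328166, -0.21752751183532085, 83.4087368708743]}
{'mtx': [[387.5771108336822, 0.0, 255.08599341520093], [0.0, 387.5771108336822, 193.84036287527277], [0.0, 0.0, 1.0]], 'dist': [-0.08098757266172779, 0.0, 0.0, 0.0, 0.0], 'xyz': [0.32344956310830786, 0.758310245866726, 0.7014754571724281], 'orientation': [-127.60549273852453, 0.6197378825591957, -167.390244704912]}
{'mtx': [[289.5581546727032, 0.0, 253.81494417062547], [0.0, 289.5581546727032, 189.985173359721], [0.0, 0.0, 1.0]], 'dist': [0.005713121432572955, 0.0, 0.0, 0.0, 0.0], 'xyz': [0.21503006624977436, -0.5407385175546507, 0.37390091541530013], 'orientation': [160.80600153877302, 0.035390489271915196, -76.60478632806627]}
{'time': 0.15, 'qpos': array([74.21445758, 40.50352011, -1.58233942, 85.07517987,  1.26151995,
       54.48159717, -4.32509072]), 'joint_velocities': array([-0.00172955, -0.17300773,  0.05862545, -0.15978897,  0.04349772,
       -0.03752813, -0.0478549 ]), 'effort': array([ 2.57266714e-03, -8.83296132e+01,  1.23557221e+00, -2.36189032e+01,
        1.70749880e-02,  5.49576245e-03,  2.69680623e-05]), 'tcp_pos': array([ 0.13317894, -0.5591889 ,  0.23096966]), 'orientation': array([-1.79957098e+02,  1.80518576e-03,  1.33974850e+01]), 'contact_force': array([ 0.22703637, -0.31082504, -0.16213878]), 'torque': array([-0.03627417, -0.01898579,  0.04010521]), 'gripper_force': 0.0, 'width': 1.0001235877091639} 0.0187
```

View pics/scene0b.png

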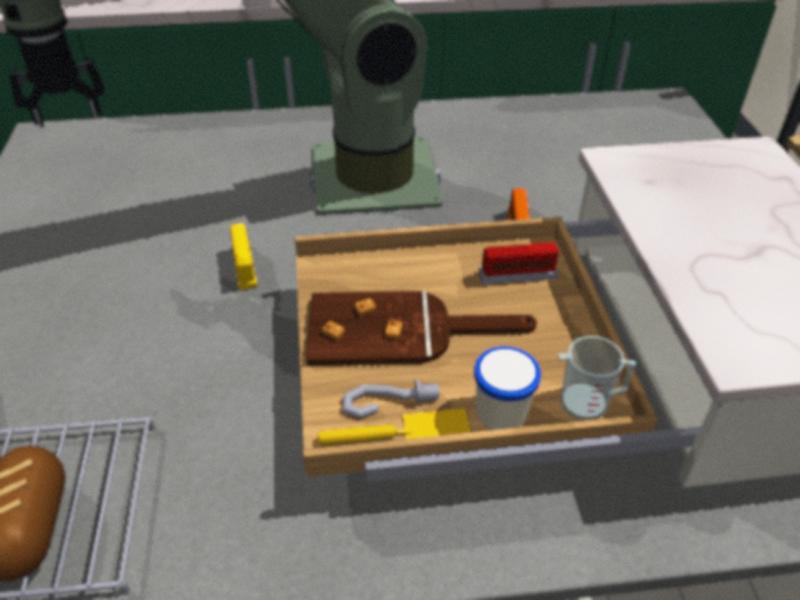

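View pics/side0b.png

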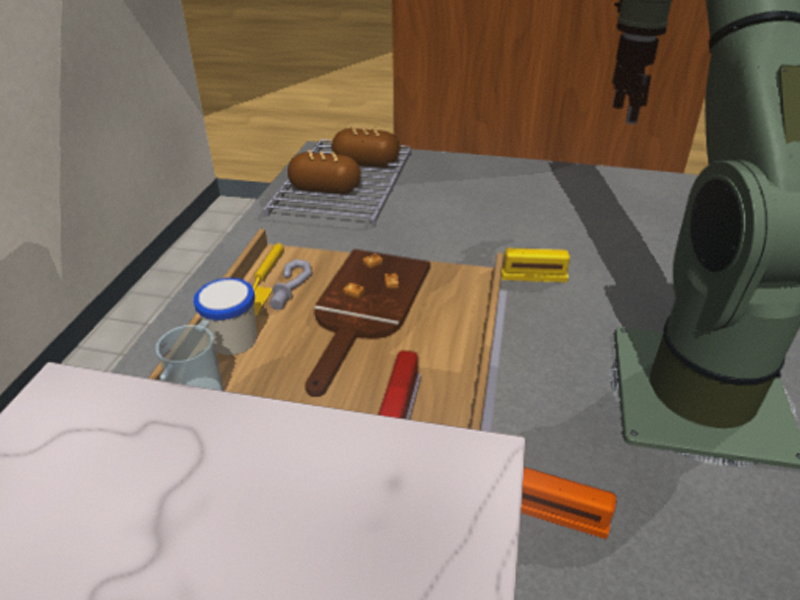

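Scene (800x600 scale): robot at the top, open front at the left edge (x≈300); peel blade corners about (309,293),(306,362), line ≈(428,323), scraps ≈(332,330),(365,306),(395,328). Scraper candidates: red (520,260) in the tray, yellow (243,255) and orange (519,205) outside; red chosen. Close crop to check and measure.

```bash
python3 - <<'E'
import cv2
a=cv2.imread('pics/scene0.png')[132:292,184:400]  # 216x160
cv2.imwrite('pics/cropA.png',cv2.resize(a,None,fx=3.7,fy=3.7,interpolation=cv2.INTER_CUBIC))
E
```

```text
(no output)
```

View pics/cropA.png

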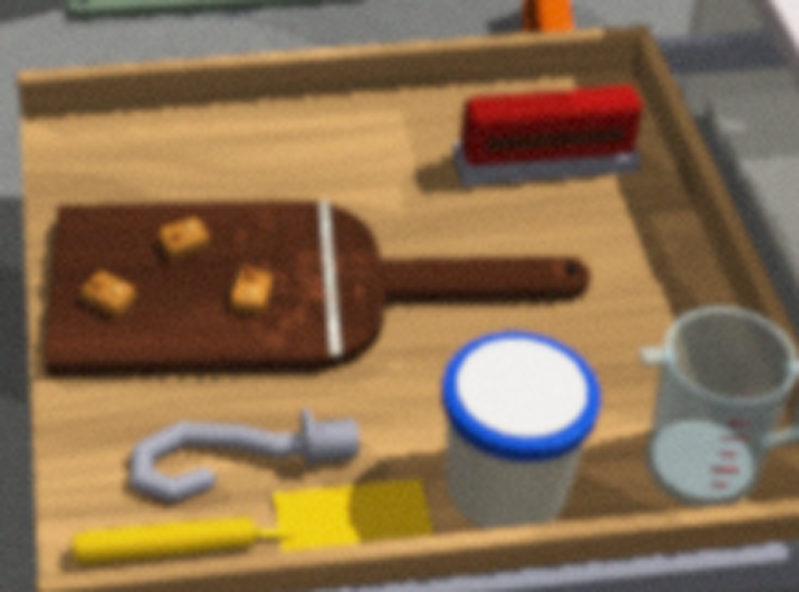

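```bash
cat > fit.py <<'E'
from h import *
from scipy.optimize import least_squares
def fit(f,pts,z0,x0):
    L=np.array([p[0] for p in pts],float); U=np.array([p[1] for p in pts],float)
    def W(s): 
        c,t=np.cos(s[2]),np.sin(s[2]); return np.c_[s[0]+c*L[:,0]-t*L[:,1],s[1]+t*L[:,0]+c*L[:,1],z0+L[:,2]]
    r=least_squares(lambda s:(proj(f,W(s))-U).ravel(),x0,loss='soft_l1')
    print(np.round(r.x[:2],4),'yaw',round(np.degrees(r.x[2]),2),'res',np.round(r.fun.reshape(-1,2),1).tolist()); return r.x
E
python3 - <<'E'
from fit import *
c=lambda x,y:(184+(x+.5)/3.7-.5,132+(y+.5)/3.7-.5)
f='scene0'
fit(f,[((0,.22,0),c(24,118)),((0,.232,.035),c(20,73)),((.482,.232,.035),c(648,28)),((.47,.22,0),c(578,80))],.08,[.6,-.3,1.57])
fit(f,[((-.11,.075,.016),c(58,205)),((-.11,-.075,.016),c(47,361)),((.075,.075,.016),c(323,203)),((.075,-.075,.016),c(335,355)),((.25,0,.016),c(588,277))],.08,[.6,-.2,1.57])
fit(f,[((-.063,.015,.06),c(468,98)),((.063,.015,.06),c(640,88)),((-.065,-.017,0),c(460,184)),((.065,-.017,0),c(637,173))],.08,[.5,0,1.57])
print(ray(f,[c(106,290),c(184,236),c(252,288)],.104))
E
```

```text
[ 0.5789 -0.1687] yaw 90.13 res [[-1.4, 0.3], [-1.6, -0.3], [1.1, 0.0], [15.2, -1.3]]
[ 0.5578 -0.0402] yaw 84.49 res [[-0.2, -0.6], [-1.6, 0.6], [0.4, -0.8], [-0.1, 1.3], [1.2, -1.0]]
[0.455 0.209] yaw 87.86 res [[-1.2, -1.4], [-0.2, -0.9], [0.3, 0.7], [0.9, 1.3]]
[[ 0.5694421  -0.11311185  0.104     ]
 [ 0.52410784 -0.05857706  0.104     ]
 [ 0.57814971 -0.01855191  0.104     ]]
```

The crop confirms the red block with a steel sole in the tray. All three scraps lie on the blade, and the row of things is on the far side. First move: over to the scraper, clear of everything.

```bash
cat > plan.py <<'E'
from h import *
import sys
# target x y z yaw  -> tool row
def row(x,y,z,yaw):
    o=get_obs(); r=Rm(o['orientation']); d=r.T@(np.array([x,y,z])-o['tcp_pos'])*1000
    w=R.from_matrix(r.T@R.from_euler('xyz',[180,0,yaw],degrees=True).as_matrix()).as_rotvec()
    print(np.round(d,1),np.round(w,4),'dist',round(np.linalg.norm(d)))
if __name__=='__main__':
    a=list(map(float,sys.argv[1:]))
    for i in range(0,len(a),4): row(*a[i:i+4])
E
python3 plan.py .5 -.25 .26 51 .455 .209 .26 88
```

```text
[ 428.5 -215.8  -28.9] [-7.000e-04 -2.000e-04 -6.563e-01] dist 481
[ 491.1 -672.7  -28.5] [-7.0000e-04 -5.0000e-04 -1.3021e+00] dist 833
```

Emit:
drive_tool(series="43 -22 -3 0 0 -0.066; 86 -43 -6 0 0 -0.131; 129 -65 -9 0 0 -0.197; 171 -86 -12 0 0 -0.262; 214 -108 -14 0 0 -0.328; 257 -130 -17 0 0 -0.394; 300 -151 -20 0 0 -0.46; 343 -173 -23 0 0 -0.525; 386 -194 -26 0 0 -0.59; 428 -216 -29 0 0 -0.656", claw=85)

```text
time: 1.15
tcp_pos: [0.5008, -0.2485, 0.2604]
orientation: [-180.0, 0.0, 51.1]
contact_force: [0.3, -0.4, -0.1]
width: 0.995
gripper_force: 0.0
```

```bash
python3 plan.py .455 .18 .26 88; python3 -c "
from station import *
print(get_obs()['tcp_pos'],get_obs()['qpos'])"
```

```text
[ 304.9 -304.6    0.4] [-1.000e-04  0.000e+00 -6.435e-01] dist 431
[ 0.50081976 -0.24854404  0.26037683] [ 27.95881404  37.3348081   -9.34296126  85.66198856   6.70209705
  57.55764538 -21.97000166]
```

Emit:
drive_tool(series="31 -31 0 0 0 -0.065; 61 -61 0 0 0 -0.129; 92 -92 0 0 0 -0.193; 122 -122 0 0 0 -0.258; 153 -153 0 0 0 -0.322; 183 -183 0 0 0 -0.386; 214 -214 0 0 0 -0.45; 244 -244 0 0 0 -0.515; 275 -275 0 0 0 -0.58; 305 -305 0 0 0 -0.644")

```text
time: 2.15
tcp_pos: [0.4541, 0.1807, 0.2603]
orientation: [-180.0, -0.0, 88.0]
contact_force: [0.6, -0.6, -0.4]
width: 0.994
gripper_force: 0.0
```

```bash
python3 - <<'E'
from h import *
snap('wrist','w1')
cv2.imwrite('pics/w1b.png',cv2.resize(cv2.imread('pics/w1.png'),(800,600),interpolation=cv2.INTER_CUBIC))
print(get_obs()['tcp_pos'])
E
```

```text
[0.4526472  0.18763964 0.26039241]
```

View pics/w1b.png

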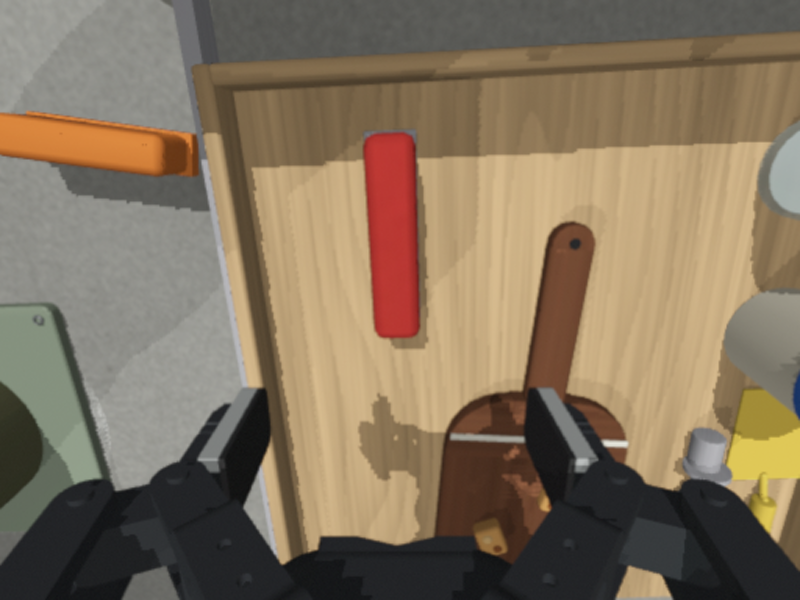

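Wrist view: scraper top spans (390,134)–(398,337), handle tip at (572,223), line ends at (450,436) and (627,443); the tray's rear inner floor corner is near (236,92).

```bash
python3 - <<'E'
from fit import *
c=lambda x,y:((x+.5)*.64-.5,(y+.5)*.64-.5)
f='w1'
s=fit(f,[((.063,.015,.06),c(365,135)),((.063,-.015,.06),c(414,133)),((-.063,-.015,.06),c(419,336)),((-.063,.015,.06),c(375,338))],.08,[.455,.209,1.53])
fit(f,[((.25,0,.016),c(572,223)),((.075,.075,.016),c(450,436)),((.075,-.075,.016),c(627,443)),((.14,.016,.016),c(532,350)),],.08,[.56,-.04,1.47])
fit(f,[((.47,.22,0),c(236,92)),((.482,.232,.035),c(195,66)),((.47,.22,.035),c(214,88))],.08,[.579,-.169,1.57])
import subprocess
print(get_obs()['tcp_pos'])
from plan import row
row(s[0],s[1],.1013,np.degrees(s[2]))
E
```

```text
[0.4521 0.2051] yaw 90.07 res [[-2.2, -0.9], [1.6, -0.9], [1.0, 3.6], [-0.8, 3.3]]
[ 0.5581 -0.0425] yaw 86.22 res [[1.1, -0.4], [-2.5, 0.3], [3.0, -0.9], [-1.6, 10.5]]
[ 0.5479 -0.1847] yaw 87.06 res [[0.1, 1.2], [-1.7, -0.9], [1.2, 0.0]]
[0.4526472  0.18763964 0.26039241]
[ 16.8  -0.8 159.2] [-0.0006 -0.0041 -0.0244] dist 160
```

Emit:
drive_tool(series="7 0 40 0 0 -0.01; 14 0 80 0 0 -0.0175; 26 -1 110 0 0 -0.0175; 26 -1 120 0 0 -0.0175; 26 -1 120 0 0 -0.0175; 26 -1 120 0 0 -0.0175")

```text
time: 2.8
tcp_pos: [0.4551, 0.2045, 0.1415]
orientation: [179.9, -0.0, 88.8]
contact_force: [0.6, -0.6, 0.3]
width: 0.998
gripper_force: 0.0
```

```bash
python3 - <<'E'
from fit import *
snap('wrist','w2')
im=cv2.imread('pics/w2.png')
cv2.imwrite('pics/w2b.png',cv2.resize(im,(800,600),interpolation=cv2.INTER_CUBIC))
print(get_obs()['tcp_pos'],get_obs()['orientation'])
E
```

```text
[0.45519722 0.20458624 0.14170384] [ 1.79904674e+02 -3.85772358e-02  8.88340638e+01]
```

View pics/w2b.png

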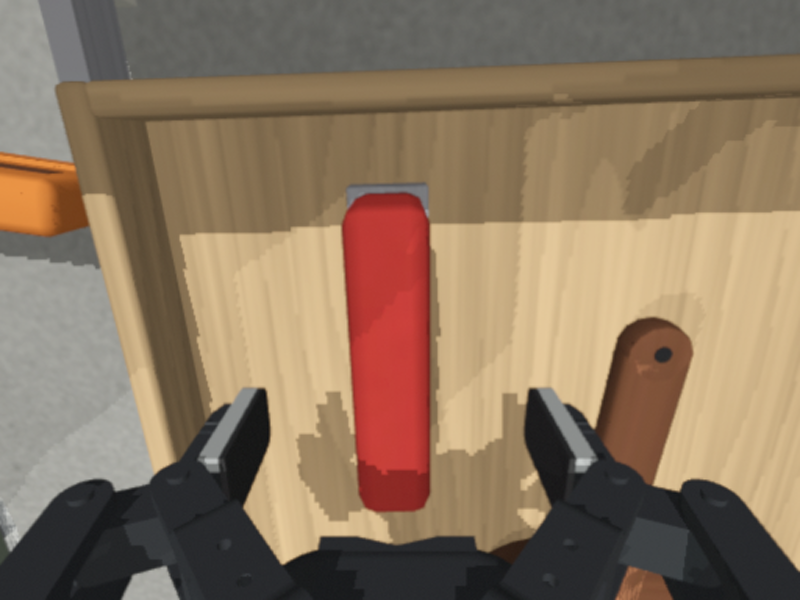

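The scraper lies between the fingers (midline x≈396): top rear edge at (388,195), front edge at (395,510), tray back inner corner at (148,122).

```bash
python3 - <<'E'
from fit import *
c=lambda x,y:((x+.5)*.64-.5,(y+.5)*.64-.5)
f='w2'
s=fit(f,[((.063,.015,.06),c(344,200)),((.063,-.015,.06),c(430,200)),((-.063,-.015,.06),c(430,510)),((-.063,.015,.06),c(359,510)),((.065,.017,.014),c(347,187)),((.065,-.017,.014),c(428,185))],.08,[.455,.209,1.53])
print(ray(f,[c(660,320),c(620,400),c(684,400)],.096))
B=ray(f,[c(148,122),c(600,104)],.08);print(B)
B=ray(f,[c(90,85),c(700,60)],.115);print(B)
E
```

```text
[0.4521 0.2072] yaw 90.01 res [[-4.0, 1.0], [1.9, -0.3], [0.8, 3.0], [-1.1, 3.8], [-0.5, -3.1], [0.8, -2.9]]
[[0.57258101 0.2093126  0.096     ]
 [0.56050473 0.16827561 0.096     ]
 [0.59103075 0.1676842  0.096     ]]
[[0.35160208 0.29719013 0.08      ]
 [0.54092287 0.30039422 0.08      ]]
[[0.35220022 0.30767194 0.115     ]
 [0.55799926 0.31114819 0.115     ]]
```

Emit:
drive_tool(series="2 -2 20 0 0 -0.01; 2.5 -2 40 0 0 -0.01; 2.5 -2 40 0 0 -0.01; 2.5 -2 40 0 0 -0.01")

```text
time: 3.25
tcp_pos: [0.453, 0.2074, 0.1015]
orientation: [180.0, -0.0, 89.4]
contact_force: [0.1, 0.0, -0.1]
width: 0.996
gripper_force: 0.0
```

Emit:
drive_tool(series="0 0 0 0 0 0; 0 0 0 0 0 0; 0 0 0 0 0 0; 0 0 0 0 0 0; 0 0 0 0 0 0; 0 0 0 0 0 0; 0 0 0 0 0 0; 0 0 0 0 0 0", claw=10)

```text
time: 4.05
tcp_pos: [0.4528, 0.2076, 0.1008]
orientation: [180.0, -0.0, 89.5]
contact_force: [-1.2, -1.2, 9.0]
width: 0.345
gripper_force: 60.0
```

Emit:
drive_tool(series="0 0 -25 0 0 0; 0 0 -50 0 0 0; 0 0 -75 0 0 0; 0 0 -80 0 0 0; 0 0 -80 0 0 0")

```text
time: 4.55
tcp_pos: [0.4528, 0.2074, 0.1805]
orientation: [180.0, -0.0, 89.4]
contact_force: [-0.7, 0.3, -2.3]
width: 0.345
gripper_force: 60.1
```

```bash
python3 plan.py .618 -.0693 .181 85; python3 - <<'E'
from fit import *
c=lambda x,y:(184+(x+.5)/3.7-.5,132+(y+.5)/3.7-.5)
print(ray('scene0',[c(190,422),c(300,432),c(305,415)],.1))
snap('wrist','w3')
E
```

```text
[-275.1  167.9   -0.5] [ 0.0007 -0.0004  0.0775] dist 322
[[ 0.68402626 -0.06800183  0.1       ]
 [ 0.69930053 -0.00268509  0.1       ]
 [ 0.68627454  0.00207691  0.1       ]]
```

Emit:
drive_tool(series="-28 17 0 0 0 0.008; -60 37 0 0 0 0.017; -92 57 0 0 0 0.026; -124 77 0 0 0 0.035; -156 97 0 0 0 0.044; -188 117 0 0 0 0.053; -220 137 0 0 0 0.062; -250 154 0 0 0 0.07; -268 164 0 0 0 0.077; -275 168 0 0 0 0.077")

```text
time: 5.6
tcp_pos: [0.6179, -0.0713, 0.1783]
orientation: [-179.9, 0.1, 84.9]
contact_force: [-0.8, 0.1, -2.9]
width: 0.345
gripper_force: 59.9
```

```bash
python3 plan.py .618 -.0693 .1185 85; python3 - <<'E'
from fit import *
snap('scene','s1');snap('wrist','w4')
a=cv2.imread('pics/s1.png')[132:292,184:400]
a=cv2.resize(a,None,fx=2.75,fy=2.75,interpolation=cv2.INTER_CUBIC)
b=cv2.imread('pics/w4.png'); b=b[:,:]; b=cv2.resize(b,(200,150))
cv2.imwrite('pics/s1b.png',cv2.resize(cv2.imread('pics/s1.png')[132:292,184:400],None,fx=3.7,fy=3.7,interpolation=cv2.INTER_CUBIC))
E
```

```text
[ 2.1  0.  59.8] [-0.0022  0.0009 -0.0017] dist 60
```

View pics/s1b.png

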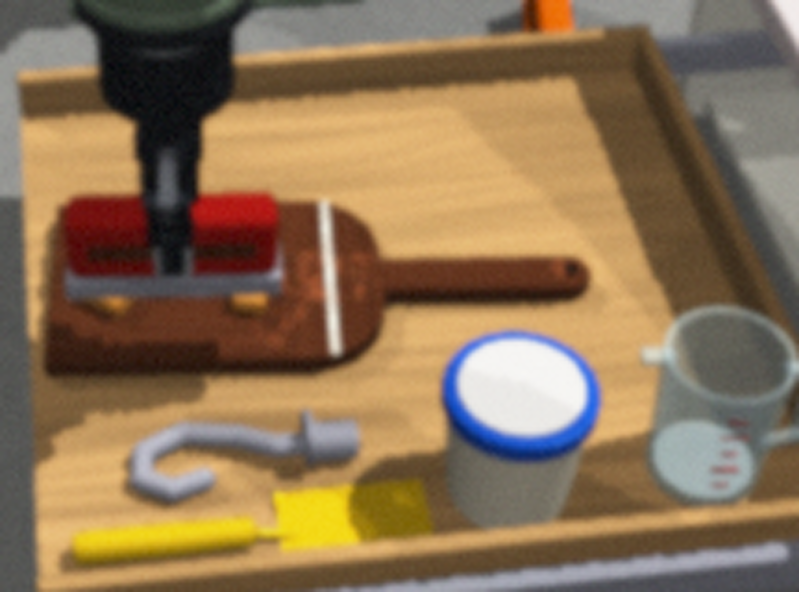

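The scraper is held upright above the blade, and the hook at (240,435) is clear. Lowering beyond the scraps.

Emit:
drive_tool(series="2 0 15 0 0 0; 2 0 30 0 0 0; 2 0 45 0 0 0; 2 0 52 0 0 0; 2 0 57 0 0 0; 2 0 60 0 0 0; 2 0 60 0 0 0; 2 0 60 0 0 0")

```text
time: 6.5
tcp_pos: [0.6183, -0.067, 0.1207]
orientation: [180.0, -0.0, 85.0]
contact_force: [-0.6, -0.7, -2.4]
width: 0.345
gripper_force: 59.9
```

Emit:
drive_tool(series="-2 0 2 0 0 0; -2 -6 2.5 0 0 0; -2 -14 2.5 0 0 0; -2 -24 2.5 0 0 0; -2 -34 2.5 0 0 0; -2 -44 2.5 0 0 0; -2 -54 2.5 0 0 0; -2 -64 2.5 0 0 0; -2 -74 2.5 0 0 0; -2 -84 2.5 0 0 0")

```text
time: 7.5
tcp_pos: [0.5335, -0.0619, 0.118]
orientation: [180.0, -0.0, 85.0]
contact_force: [0.4, 0.2, -2.2]
width: 0.347
gripper_force: 59.9
```

Emit:
drive_tool(series="0 -10 0 0 0 0; 0 -20 0 0 0 0; 0 -30 0 0 0 0; 0 -40 0 0 0 0; 0 -50 0 0 0 0; 0 -60 0 0 0 0; 0 -68 0 0 0 0; 0 -74 0 0 0 0; 0 -78 0 0 0 0; 0 -78 0 0 0 0")

```text
time: 8.5
tcp_pos: [0.4563, -0.0551, 0.1179]
orientation: [-180.0, -0.0, 85.0]
contact_force: [0.6, -0.6, -2.4]
width: 0.345
gripper_force: 59.9
```

```bash
python3 - <<'E'
from fit import *
snap('scene','s2');snap('side','d2')
a=cv2.resize(cv2.imread('pics/s2.png')[132:292,184:340],None,fx=2.5,fy=2.5,interpolation=cv2.INTER_CUBIC)
b=cv2.resize(cv2.imread('pics/d2.png')[140:300,180:340],None,fx=2.5,fy=2.5,interpolation=cv2.INTER_CUBIC)
cv2.imwrite('pics/c2.png',np.hstack([a,b]))
E
```

```text
(no output)
```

View pics/c2.png

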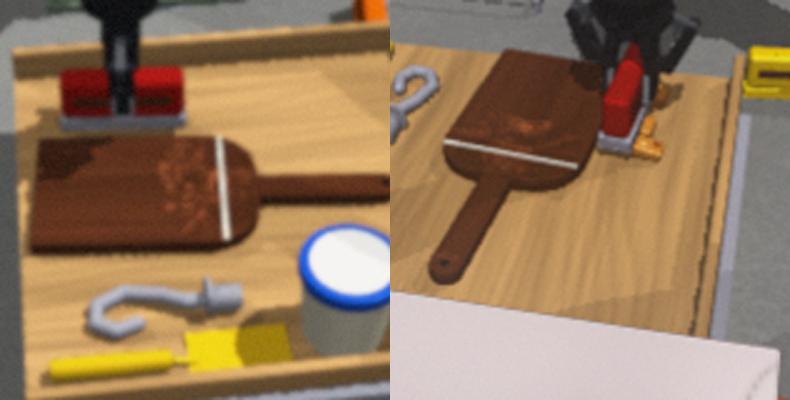

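Both views show the blade clean, with the scraps on the tray floor on the robot's side of the scraper. Returning the scraper to its old spot.

Emit:
drive_tool(series="0 0 -20 0 0 0; 0 0 -45 0 0 0; 0 0 -62 0 0 0; 0 0 -62 0 0 0")

```text
time: 9.0
tcp_pos: [0.4575, -0.0552, 0.1814]
orientation: [179.8, -0.0, 85.0]
contact_force: [0.6, -0.6, -3.6]
width: 0.349
gripper_force: 60.1
```

```bash
python3 plan.py .453 .2075 .18 89.4
```

```text
[261.3 -27.3   1.3] [ 0.003  -0.0001 -0.0764] dist 263
```

Emit:
drive_tool(series="20 -2 0 0 0 -0.008; 50 -5 0 0 0 -0.016; 82 -9 0 0 0 -0.025; 114 -12 0 0 0 -0.035; 146 -15 0 0 0 -0.044; 178 -18 0 0 0 -0.053; 210 -22 0 0 0 -0.062; 238 -25 0 0 0 -0.07; 255 -27 0 0 0 -0.076; 261 -27 0 0 0 -0.076")

```text
time: 10.0
tcp_pos: [0.4518, 0.209, 0.1789]
orientation: [-180.0, -0.0, 89.5]
contact_force: [0.8, -0.4, -2.6]
width: 0.345
gripper_force: 60.0
```

Emit:
drive_tool(series="0 0 15 0 0 0; 0 0 35 0 0 0; 0 0 55 0 0 0; 0 0 68 0 0 0; 0 0 73 0 0 0; 0 0 75 0 0 0; 0 0 75 0 0 0; 0 0 75 0 0 0")

```text
time: 10.8
tcp_pos: [0.4525, 0.2073, 0.1053]
orientation: [180.0, -0.0, 89.4]
contact_force: [-0.1, 1.1, -2.4]
width: 0.342
gripper_force: 60.1
```

Emit:
drive_tool(series="0 0 1 0 0 0; 0 0 2 0 0 0; 0 0 3 0 0 0; 0 0 4 0 0 0; 0 0 4.4 0 0 0; 0 0 4.4 0 0 0")

```text
time: 11.4
tcp_pos: [0.4522, 0.2073, 0.1008]
orientation: [180.0, -0.0, 89.4]
contact_force: [-1.9, -2.0, 9.9]
width: 0.343
gripper_force: 61.5
```

Emit:
drive_tool(series="0 0 0 0 0 0; 0 0 0 0 0 0; 0 0 0 0 0 0; 0 0 0 0 0 0; 0 0 0 0 0 0; 0 0 0 0 0 0; 0 0 0 0 0 0", claw=80)

```text
time: 12.1
tcp_pos: [0.4523, 0.2073, 0.1004]
orientation: [180.0, -0.0, 89.4]
contact_force: [-0.3, 0.3, -0.1]
width: 0.934
gripper_force: 0.0
```

Emit:
drive_tool(series="0 0 -15 0 0 0; 0 0 -40 0 0 0; 0 0 -80 0 0 0; 0 0 -110 0 0 0; 0 0 -150 0 0 0; 0 0 -160 0 0 0; 0 0 -160 0 0 0")

```text
time: 12.8
tcp_pos: [0.4526, 0.2074, 0.2615]
orientation: [179.9, -0.1, 89.4]
contact_force: [-0.1, -0.6, -1.3]
width: 0.938
gripper_force: 0.0
```

```bash
python3 plan.py .5748 .105 .26 85
```

```text
[-101.1  123.3    1.7] [ 0.0021 -0.0012  0.0765] dist 159
```

Emit:
drive_tool(series="-20 24 0 0 0 0.015; -45 55 0 0 0 0.034; -70 85 0 0 0 0.053; -92 112 0 0 0 0.07; -101 123 2 0 0 0.0765; -101 123 2 0 0 0.0765; -101 123 2 0 0 0.0765")

```text
time: 13.5
tcp_pos: [0.5735, 0.1053, 0.2572]
orientation: [-179.9, 0.0, 85.0]
contact_force: [-0.4, 0.4, 0.2]
width: 0.94
gripper_force: 0.0
```

```bash
python3 - <<'E'
from fit import *
snap('wrist','w5')
cv2.imwrite('pics/w5b.png',cv2.resize(cv2.imread('pics/w5.png'),(800,600),interpolation=cv2.INTER_CUBIC))
print(get_obs()['tcp_pos'],get_obs()['orientation'])
E
```

```text
[0.57345356 0.10570893 0.25768033] [-1.79923818e+02 -1.79797650e-03  8.50815515e+01]
```

View pics/w5b.png

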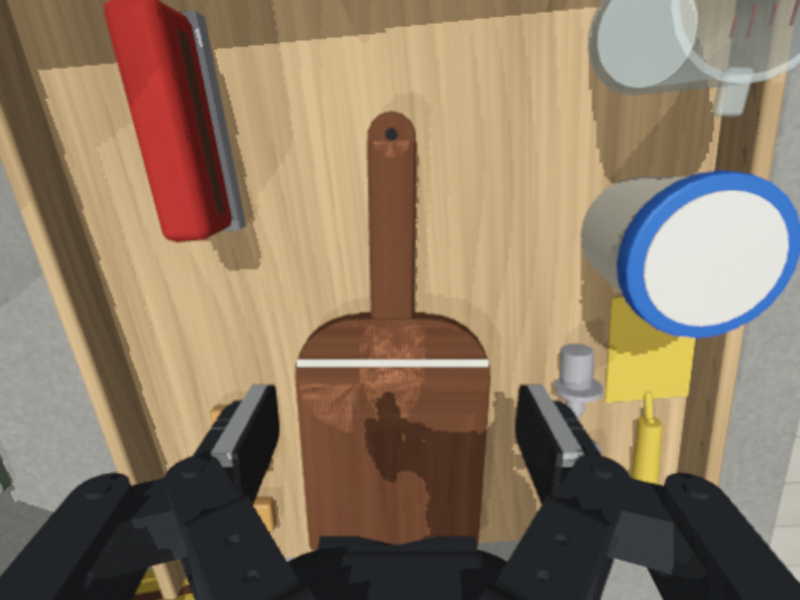

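Wrist view: peel square with the tool, line ends at (297,363) and (489,363), handle tip at (391,111); scraper stands at (165,130), tub base's left edge is near (584,235), and the blade is clean.

```bash
python3 - <<'E'
from fit import *
c=lambda x,y:((x+.5)*.64-.5,(y+.5)*.64-.5)
f='w5'
p=fit(f,[((.25,0,.016),c(391,111)),((.0775,.075,.016),c(297,360)),((.0775,-.075,.016),c(489,360)),((.0725,.075,.016),c(297,367)),((.0725,-.075,.016),c(489,367))],.08,[.56,-.04,1.47])
h=p[:2]+.18*np.array([np.cos(p[2]),np.sin(p[2])]);print('handle',h)
a=ray(f,[c(297,363.5),c(489,363.5),c(391,111),c(369,200),c(414,200)],.096);print(a)
print('tub',ray(f,[c(584,235)],.08),ray(f,[c(617,255)],.171))
from plan import row
row(*h,.2,np.degrees(p[2]))
E
```

```text
[ 0.5565 -0.0437] yaw 85.14 res [[0.0, 0.4], [-3.0, 0.3], [2.4, 0.2], [-2.7, -0.3], [2.1, -0.4]]
handle [0.57173067 0.13562234]
[[0.49144762 0.03706177 0.096     ]
 [0.63495928 0.02473683 0.096     ]
 [0.57763767 0.20569319 0.096     ]
 [0.55817346 0.15264862 0.096     ]
 [0.58786818 0.15008017 0.096     ]]
tub [[0.70735919 0.11296493 0.08      ]] [[0.68878245 0.1224797  0.171     ]]
[29.7 -4.2 57.7] [-0.0013 -0.     -0.0011] dist 65
```

Emit:
drive_tool(series="15 -2 30 0 0 0; 30 -3 60 0 0 0; 30 -3 90 0 0 0; 30 -3 120 0 0 0; 30 -3 145 0 0 0; 30 -3 165 0 0 0; 30 -3 174 0 0 0; 30 -3 174 0 0 0; 30 -3 174 0 0 0")

```text
time: 14.45
tcp_pos: [0.5739, 0.1355, 0.0853]
orientation: [180.0, -0.0, 85.0]
contact_force: [-0.1, -0.5, 0.6]
width: 0.933
gripper_force: 0.0
```

Emit:
drive_tool(series="0 -2 2 0 0 0; 0 -2 4 0 0 0; 0 -2 4 0 0 0")

```text
time: 14.75
tcp_pos: [0.5718, 0.1353, 0.0806]
orientation: [180.0, -0.0, 85.0]
contact_force: [0.2, -0.5, -0.6]
width: 0.936
gripper_force: 0.0
```

Emit:
drive_tool(series="0 0 0 0 0 0; 0 0 0 0 0 0; 0 0 0 0 0 0; 0 0 0 0 0 0; 0 0 0 0 0 0; 0 0 0 0 0 0; 0 0 0 0 0 0; 0 0 0 0 0 0", claw=12)

```text
time: 15.55
tcp_pos: [0.5719, 0.1353, 0.0807]
orientation: [180.0, -0.0, 85.0]
contact_force: [-1.5, 0.1, 5.9]
width: 0.353
gripper_force: 60.5
```

```bash
python3 - <<'E'
from fit import *
snap('scene','s6');snap('side','d6')
a=cv2.resize(cv2.imread('pics/s6.png')[132:292,184:340],None,fx=2.5,fy=2.5,interpolation=cv2.INTER_CUBIC)
b=cv2.resize(cv2.imread('pics/d6.png')[140:300,180:340],None,fx=2.5,fy=2.5,interpolation=cv2.INTER_CUBIC)
a=cv2.resize(cv2.imread('pics/d6.png')[130:280,120:330],None,fx=3.8,fy=3.8,interpolation=cv2.INTER_CUBIC)
cv2.imwrite('pics/c6.png',a)
E
```

```text
(no output)
```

View pics/c6.png

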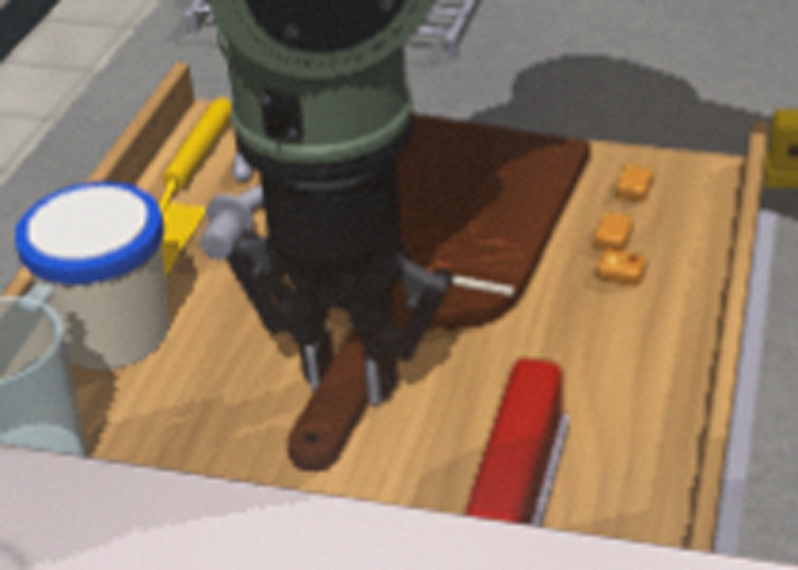

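All three scraps lie on the tray floor at (635,180), (613,232), (620,266), clear of the blade. The scraper stands at (520,440), and the fingers hold the handle. Measuring the front edge by image code.

```bash
cat > edge.py <<'E'
from fit import *
def red(f): 
    a=cv2.imread(f'pics/{f}.png').astype(float); return cv2.GaussianBlur(a[:,:,2]-a[:,:,0],(3,3),0)
def cross(p,th):
    i=np.argmax(p>th); return i-1+(th-p[i-1])/(p[i]-p[i-1])
def scene(f):
    r=red(f); P=np.array([(183+cross(r[v,183:203],25),v) for v in range(168,270,3)])
    return ray(f,P,.08)
def side(f):
    r=red(f); P=np.array([(u,145+cross(r[145:190,u],25)) for u in list(range(282,312,2))])
    return ray(f,P,.08)
def line(W):
    for _ in range(3):
        k=np.polyfit(W[:,0],W[:,1],1); e=W[:,1]-np.polyval(k,W[:,0]); W=W[abs(e)<2*e.std()+1e-6]
    print('y=',np.round(np.polyval(k,[.45,.56,.7]),4),'slope deg',np.degrees(k[0]).round(2),'sd',e.std().round(4),len(W)); return k
E
python3 - <<'E'
from edge import *
line(scene('scene0')); line(side('side0')); line(side('d6'))
# profile sanity
r=red('scene0'); print(r[230,183:203].round()); r=red('side0'); print(r[150:185,300].round())
# rims: robot-side inner/outer via back/side? compare line pts of the peel line in side0
E
```

```text
y= [-0.1696 -0.1682 -0.1665] slope deg 0.71 sd 0.0001 30
y= [-0.169  -0.1655 -0.161 ] slope deg 1.82 sd 0.0002 14
y= [-0.1708 -0.1688 -0.1662] slope deg 1.04 sd 0.0002 11
[ 1. -0.  0.  1.  1.  1.  3. 12. 31. 52. 61. 58. 51. 44. 40. 39. 39. 39.
 39. 38.]
[ 3.  4.  4.  4.  4.  3.  3.  4.  4.  4.  4.  4.  4.  4.  5.  5.  5.  4.
 13. 39. 68. 83. 86. 86. 86. 86. 86. 87. 87. 87. 88. 89. 89. 89. 90.]
```

Emit:
drive_tool(series="0 -1.5 0 0 0 -0.008; 0 -4 0 0 0 -0.023; -0.3 -6.5 0 0 0 -0.037; -0.5 -9 0 0 0 -0.051; -0.6 -11.5 0 0 0 -0.065; -0.8 -14 0 0 0 -0.079; -0.9 -16.5 0 0 0 -0.094; -0.9 -18 0 0 0 -0.103; -0.9 -18.2 0 0 0 -0.103; -0.9 -18.2 0 0 0 -0.103")

```text
time: 16.65
tcp_pos: [0.5538, 0.136, 0.0807]
orientation: [180.0, -0.0, 91.0]
contact_force: [1.7, -0.8, 6.9]
width: 0.355
gripper_force: 60.5
```

```bash
python3 - <<'E'
from edge import *
snap('side','d7'); snap('scene','s7'); o=get_obs(); print(o['tcp_pos'],o['orientation'],o['contact_force'],o['torque'],o['width'])
E
python3 plan.py .5568 -.034 .081 90.9
```

```text
[0.55380782 0.13600922 0.08071656] [ 1.79952628e+02 -1.32836735e-02  9.09531211e+01] [ 1.25244399e+00 -1.88833215e-03  6.47095251e+00] [-0.03235922 -0.34598833  0.10819191] 0.3605961732439799
[-170.     0.2   -0.3] [ 0.0008 -0.0002  0.0009] dist 170
```

Emit:
drive_tool(series="-3 0 0 0 0 0; -9 0 0 0 0 0; -18 0 0 0 0 0; -28 0 0 0 0 0; -38 0 0 0 0 0; -48 0 0 0 0 0; -58 0 0 0 0 0; -68 0 0 0 0 0; -78 0 0 0 0 0; -88 0 0 0 0 0")

```text
time: 17.75
tcp_pos: [0.555, 0.0487, 0.0807]
orientation: [180.0, -0.1, 91.0]
contact_force: [1.0, 6.0, 6.7]
width: 0.358
gripper_force: 60.5
```

Emit:
drive_tool(series="-10 0 0 0 0 0; -20 0 0 0 0 0; -30 0 0 0 0 0; -40 0 0 0 0 0; -50 0 0 0 0 0; -60 0 0 0 0 0; -70 0 0 0 0 0; -78 0 0 0 0 0; -82 0 0 0 0 0; -82 0 0 0 0 0")

```text
time: 18.75
tcp_pos: [0.5564, -0.0342, 0.0807]
orientation: [180.0, -0.0, 90.9]
contact_force: [0.1, -1.1, 7.6]
width: 0.357
gripper_force: 60.7
```

```bash
python3 - <<'E'
from edge import *
snap('side','d8'); snap('scene','s8'); o=get_obs(); print(o['tcp_pos'],o['orientation'],o['contact_force'],o['torque'],o['width'])
cv2.imwrite('pics/c8.png',cv2.resize(cv2.imread('pics/s8.png')[142:272,100:290],None,fx=4.2,fy=4.2,interpolation=cv2.INTER_CUBIC))
E
```

```text
[ 0.55642089 -0.0341996   0.0807232 ] [1.79964226e+02 6.33354560e-03 9.09346733e+01] [ 0.50534024 -1.61743249  8.48375948] [-0.36299139 -0.13647227  0.02071193] 0.353701466975308
```

View pics/c8.png

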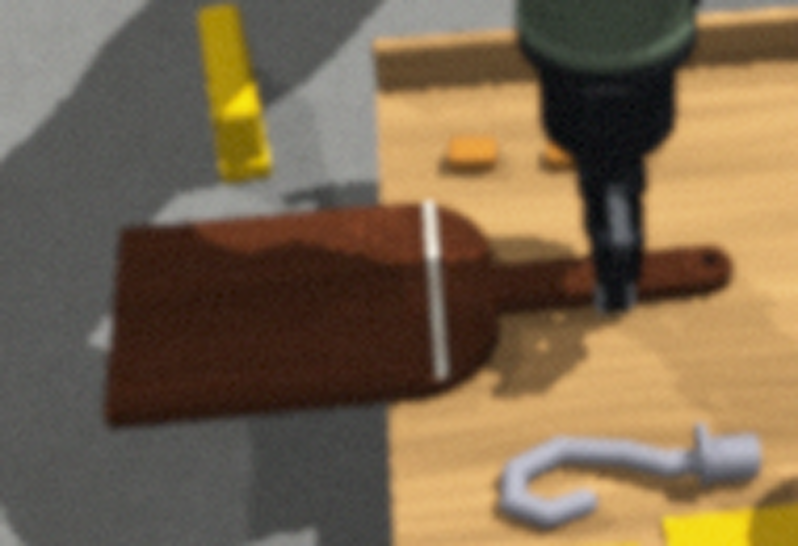

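The line runs (430,200)–(443,380) and the front edge runs (377,90)–(392,545), so the line is still behind the edge. Computing the remaining travel.

```bash
cat > gap.py <<'E'
from edge import *
def whiteline(f,n):
    # pale line pixels: bright & low saturation within ROI
    a=cv2.imread(f'pics/{f}.png').astype(float); g=cv2.GaussianBlur(a[:,:,1],(3,3),0); P=[]
    if n=='scene':
        for v in range(194,231):
            w=g[v,188:212]; w=np.clip(w-np.median(w)-15,0,None)
            P.append((188+(w*np.arange(24)).sum()/max(w.sum(),1e-6),v)) if w.max()>20 else 0
    return np.array(P)
E
python3 - <<'E'
from gap import *
f='s8'
P=whiteline(f,'scene'); print(P[::6].round(1))
W=ray(f,P,.096); k=line(W)
r=red(f); E=np.array([(183+cross(r[v,183:203],25),v) for v in list(range(168,188,2))+list(range(242,270,2))]); e=line(ray(f,E,.08))
print('gap mm at x=.49,.56,.63',(np.polyval(k,[.49,.56,.63])-np.polyval(e,[.49,.56,.63]))*1000)
c=lambda x,y:(100+(x+.5)/4.2-.5,142+(y+.5)/4.2-.5)
print(ray(f,[c(430,201),c(443,379),c(123,231),c(108,412),c(732,266)],.096))
fit(f,[((-.11,.075,.016),c(123,230)),((-.11,-.075,.016),c(108,412)),((.075,.075,.016),c(430,200)),((.075,-.075,.016),c(443,380)),((.25,0,.016),c(732,268))],.08,[.56,-.24,1.57])
E
```

```text
[[202.7 194. ]
 [202.4 200. ]
 [202.9 206. ]
 [203.3 212. ]
 [203.7 218. ]
 [204.2 224. ]
 [204.6 230. ]]
y= [-0.1372 -0.1352 -0.1327] slope deg 1.02 sd 0.0 34
y= [-0.1698 -0.1685 -0.1667] slope deg 0.71 sd 0.0001 24
gap mm at x=.49,.56,.63 [32.87156867 33.25076149 33.62995431]
[[ 0.48489067 -0.13560621  0.096     ]
 [ 0.63104609 -0.13323373  0.096     ]
 [ 0.4910598  -0.3183563   0.096     ]
 [ 0.63510483 -0.31521415  0.096     ]
 [ 0.56069276  0.03814925  0.096     ]]
[ 0.56   -0.2088] yaw 90.59 res [[-0.4, -1.1], [-1.3, 0.4], [0.4, 0.0], [0.1, 0.8], [1.0, -1.5]]
```

Emit:
drive_tool(series="-2 0 0 0 0 0; -6 0 0 0 0 0; -12 0 0 0 0 0; -18 0 0 0 0 0; -24 0 0 0 0 0; -29 0 0 0 0 0; -32 0 0 0 0 0; -33 0 0 0 0 0; -33 0 0 0 0 0; -33 0 0 0 0 0")

```text
time: 19.85
tcp_pos: [0.557, -0.0663, 0.0807]
orientation: [180.0, -0.0, 91.0]
contact_force: [-0.8, 2.4, 8.3]
width: 0.363
gripper_force: 60.7
```

```bash
python3 - <<'E'
from gap import *
snap('side','d9'); snap('scene','s9'); f='s9'
o=get_obs(); print(o['tcp_pos'],o['orientation'],o['contact_force'],o['torque'],o['width'])
a=cv2.imread('pics/s9.png').astype(float); g=cv2.GaussianBlur(a[:,:,1],(3,3),0); P=[]
for v in range(194,231):
    w=g[v,178:200]; w=np.clip(w-np.median(w)-15,0,None); P.append((178+(w*np.arange(22)).sum()/w.sum(),v))
k=line(ray(f,P,.096))
r=red(f); E=np.array([(183+cross(r[v,183:203],25),v) for v in list(range(168,188,2))+list(range(242,270,2))]); e=line(ray(f,E,.08))
print((np.polyval(k,[.49,.56,.63])-np.polyval(e,[.49,.56,.63]))*1000)
A=cv2.resize(cv2.imread('pics/s9.png')[145:265,90:280],None,fx=2.5,fy=2.5,interpolation=cv2.INTER_CUBIC)
B=cv2.resize(cv2.imread('pics/d9.png')[125:245,190:322],None,fx=2.5,fy=2.5,interpolation=cv2.INTER_CUBIC)
cv2.imwrite('pics/c9.png',np.hstack([A,B]))
E
```

```text
[ 0.55696291 -0.06635879  0.08072741] [ 1.79961650e+02 -4.79499950e-02  9.09727085e+01] [0.67943977 2.93356663 8.94051479] [ 0.60944566  0.01644951 -0.04504394] 0.3620317559683824
y= [-0.1694 -0.1674 -0.1648] slope deg 1.06 sd 0.0001 32
y= [-0.1698 -0.1684 -0.1667] slope deg 0.71 sd 0.0001 23
[0.65305069 1.08048268 1.50791467]
```

View pics/c9.png

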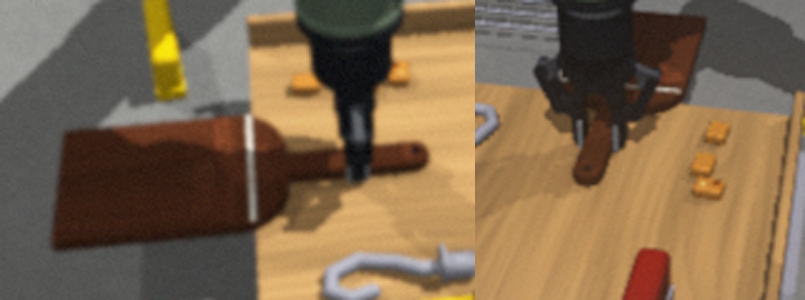

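The line at (250,167) is now above the front edge. Cross-checking with the side camera and checking that the blade isn't drooping.

```bash
python3 - <<'E'
from gap import *
f='d9'; a=cv2.imread('pics/d9.png').astype(float); g=cv2.GaussianBlur(a[:,:,1],(3,3),0); P=[]
for u in range(264,272):
    w=g[154:167,u]; w=np.clip(w-np.median(w)-15,0,None); P.append((u,154+(w*np.arange(13)).sum()/w.sum()))
P=np.array(P); print(P.round(1).tolist()); W=ray(f,P,.096); k=line(W)
r=red(f); E=[]
for u in range(278,304,2):
    E.append((u,150+cross(r[150:190,u],30)))
X=ray(f,E,.08); e=line(X); print(X[::4].round(4), W[::3].round(4))
print((np.polyval(k,.49)-np.polyval(e,.49))*1000, (W[:,1].mean()-X[:,1].mean())*1000)
f='s9'; c=lambda x,y:(90+(x+.5)/2.5-.5,145+(y+.5)/2.5-.5)
p=fit(f,[((-.11,.075,.016),c(66,132)),((-.11,-.075,.016),c(53,241)),((.075,.075,.016),c(249,113)),((.075,-.075,.016),c(253,220)),((.25,0,.016),c(428,155))],.08,[.56,-.24,1.57])
E
```

```text
[[264.0, 160.3], [265.0, 160.3], [266.0, 160.4], [267.0, 160.4], [268.0, 160.5], [269.0, 160.6], [270.0, 160.8], [271.0, 160.8]]
y= [-0.171  -0.1653 -0.1579] slope deg 3.01 sd 0.0002 8
y= [-0.1691 -0.1686 -0.168 ] slope deg 0.26 sd 0.0001 10
[[ 0.4698 -0.1689  0.08  ]
 [ 0.4464 -0.1691  0.08  ]
 [ 0.4232 -0.1691  0.08  ]
 [ 0.4001 -0.1694  0.08  ]] [[ 0.5109 -0.1676  0.096 ]
 [ 0.5023 -0.1686  0.096 ]
 [ 0.4935 -0.1685  0.096 ]]
0.010706947907529463 0.9094103885440574
[ 0.5598 -0.2411] yaw 90.57 res [[-0.6, -1.3], [-1.2, 0.1], [0.3, 0.3], [0.3, 1.2], [1.0, -1.8]]
```

Emit:
drive_tool(series="-0.7 0 0 0 0 0; -0.7 0 0 0 0 0; -0.7 0 0 0 0 0; -0.7 0 0 0 0 0; -0.7 0 0 0 0 0; -0.7 0 0 0 0 0")

```text
time: 20.55
tcp_pos: [0.557, -0.0667, 0.0807]
orientation: [180.0, -0.1, 91.0]
contact_force: [0.4, 4.6, 7.8]
width: 0.357
gripper_force: 60.7
```

```bash
python3 -c "
from station import *
o=get_obs();print(o['time'],o['tcp_pos'],o['contact_force'],o['joint_velocities'].round(2));print(close_job())"
```

```text
20.55 [ 0.55698465 -0.06673072  0.08073674] [0.3698177  4.57561503 7.84932787] [ 0.02  0.01 -0.02  0.05 -0.07  0.01  0.09]
the job is handed in; nothing more can be done
None
```

Job handed in at 20.6 s: the three scraps are off the peel and on the tray floor, the scraper stands back in its old spot, and the gripper is holding the peel with its pale line within about 1 mm of above the tray's front edge by the cameras.

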